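# Hook the onion bin's lid open

## Task

Prop the onion bin's lid open: press the red handle down until you feel it come to rest on the black bar below, keep it down while you swing it to the left (seen from the robot) under the yellow finger of the catch, then ease off and leave it hooked there with the lid standing up. Press gently so the catch is not bent, do not let the lid bang shut, and leave the bottle, jar and cup where they are.

Things in the scene. Friction and masses are not known exactly. Their poses are not given: they have to be found in the camera images.
- bin: Steel onion bin, 200 x 220 x 120 mm, fixed. Origin on the worktop straight under the middle of the lid's axle. The bin spans x = +16 to +216 mm, y = -110 to +110 mm. The lid lies on top, on the axle's +x side; on the -x side, towards the robot, the red handle sticks out. Lid and handle rock together about the axle like a seesaw. Pushing any of it with more than 25 N does damage.
- axle (a point): Middle of the lid's level axle, 130 mm above the worktop; the axle runs along the point's y. Axes as the bin's.
- catch_foot (a point): Point on the worktop midway between the two upright rods (10 mm thick, at y = +36 and -36 mm) of the catch, 85 mm from the axle towards the robot. Axes as the bin's. A black rubber-sleeved bar, 12 mm thick, runs between the uprights: the stop for the handle's shank. The catch's height is not measured: it varies 13 mm up or down (bar's top 94 to 120 mm above the worktop): feel for it.
- finger_plan (a point): Point on the worktop straight under the free end of the catch's yellow finger (8 mm thick, level; it sticks out from the +y upright towards -y). Axes as the bin's. The finger moves up and down with the black bar: the gap from the bar's top to the finger's underside is always 13.4 mm, and the handle's shank that goes between is 10 mm thick.
- lid (a joint): Rocking angle of lid and handle, rad: 0 = lid shut and level, growing as the handle is pressed and the lid's far edge rises. Let go unhooked, it falls shut. The shank lands on the black bar at 0.31 to 0.63; hooked under the finger it rests about 0.04 lower. The push needed at the pad rises smoothly from about 2 N to at most 7 N before the bar, then steeply on the bar: meet it at about 10 mm/s.
- handle (a joint): Sideways swing of the red handle about a pin at the axle, rad: 0 = straight along the bin's -x, positive = towards the bin's +y (left, seen from the robot), range -0.24 to 0.24. Starts at -0.20 to -0.10. Below -0.02 the shank passes down beside the finger; above +0.10 it is well under it. Light friction: it stays where left.
- pad (a point): Centre of the top face of the black pressing pad at the handle's end, 165 mm from the axle. Pad 50 mm along the handle, 66 mm across, with a red cheek 12 mm high along each side, 54 mm apart inside. Shank 14 mm wide, its centre line 4 mm below this face. x points along the handle to the axle, z out of the pad. With the lid shut the handle slopes up 0.26 rad towards its end.
- oil_bottle: Amber oil bottle with green cap, 64 mm across, 200 mm tall, bystander; origin at the centre of its underside.
- spice_jar: Glass jar with red cap, 60 mm across, 100 mm tall, bystander; origin at the centre of its underside.
- steel_cup: Steel cup, 80 mm across the rim, 90 mm tall, bystander; origin at the centre of its underside.

How it is judged:
By the outcome, as a careful person would: the job done as asked, in the order asked, and still so for the second after the job is handed in, with the robot touching nothing.
It also fails if it takes over 59 s, if anything falls off the work surface, if the arm or the gripper's body presses on something with over 40 N, if the wrist force passes 120 N, or if a joint passes its speed limit or range.

## Robot

A 7-joint arm with a two-finger parallel gripper is mounted at the origin on the work surface. World frame = base frame: x ahead of the robot, y to its left, z up, the work surface at z = 0. Lengths are in m, angles in degrees, forces in N, time in s.
With the tool pointing down it reaches from about 0.4 to 0.85 m from the base axis. Payload 10.4 kg.
Tool frame: the origin (TCP) lies on the centre line of the jaws, within the pads' length; the fingertips stand ahead of it and the grasp point (between the pads) lies 6 mm ahead of it (bot.tip_extent is the x of the fingertips in the tool frame, in m); x points along the fingers, z is the direction in which the jaws open and shut, and the axes are right-handed (so a half turn about x gives the same grasp; the last joint's range is limited). The gripper opens to 87 mm and grips with 3 to 60 N. Pads are 19 mm wide; open, the fingers measure 117 mm over their backs; the gripper's body (75 mm by 190 mm) begins 51 mm behind the grasp point.
Start: joints at [-70.394, 19.034, -3.707, 83.658, 1.238, 77.344, -5.071], TCP at [0.223, 0.584, 0.248] pointing down, gripper open.
Joint ranges: [-148.97, 148.97], [-28.65, 121.19], [-84.17, 76.75], [9.2, 138.47], [-72.65, 252.65], [3.7, 117.97], [-149.18, 149.18]. Speed limits (degrees/s): [127.2, 127.2, 159.86, 159.86, 180, 180, 180].

## Interface

Orientations are given as [roll, pitch, yaw] about the fixed x, y, z axes, in that order (R = Rz(yaw) Ry(pitch) Rx(roll)).
In Python, from rig import bot, imaging gives the robot as it stands.
- The arm moves only by the tool jog_arm, never from a script. Its argument "moves" is one flat list of numbers, 5 for each row, row after row: the shift along the world's x, y, z in units of 0.12 m (1.0 is 0.12 m), then the turn about the world's z in units of 180 degrees (1.0 is 180 degrees), then the closure in counts, from 0 (fully open) to 255 (shut). In form: [dx, dy, dz, yaw, fingers, dx, dy, dz, yaw, fingers, ...]. A call has 1 to 5 rows; each row is the pose to reach, as a shift and turn from the pose commanded when the call began, turning the shorter way round; what a row does not reach only later rows make up. A row lasts 1/12 s, in which the tool goes at most 41.7 mm and 7.16 degrees, less where a joint would pass 70% of its speed; a pose out of reach is approached as far as the arm can. A call with a number of a shift or a turn outside -1 to 1 is refused whole. A call with a gripper value outside its range is refused whole. The fingers move at their own pace and stop on an object; "grip_force" is the grip in N (left out, the last holds). Time passes only in rows, so rows that repeat a pose let the fingers close. It gives the time, the measured TCP pose, the force and the opening at its end, in the units of the state.
- bot.get_state(): the state, without advancing time (a new reading comes with each control period).
- imaging.grab_frame(name): name is "scene" or "top" or "wrist"; returns a dict with "frame" (400x640x3 uint8, red, green, blue), "z_map" (400x640 float32, m along the optical axis (not along the pixel's ray), 0 where there is no reading), "camera_matrix" (3x3 intrinsics, pixels), "origin" and "rotation" of the camera in the world. Camera axes: x right, y up, looking along -z (the intrinsics and any distortion apply to the point x, -y, -z); pixel columns grow to the right and rows downward; lengths in m; the calibration is good to about 2 mm. A picture is of the moment at which its call begins.
- bot.job_done(): hands the job in, once; it reports no verdict.
The state is a dict: "t": time; "joints": joint angles; "joint_vel": joint speeds; "tau": joint torques, N m; "eef_pos": TCP position; "eef_rot": TCP orientation; "contact_force": force on the tool from outside, world axes, zero at the start; "moment": the same for the moment, N m; "opening": finger opening in m.
Only numpy, scipy, OpenCV 4.12 (cv2) and the standard library are available. Lean on these libraries where they do the work, as an engineer would, in place of code of your own. Each camera call takes 0.05 s, during which the arm holds its last target. There are 200 camera calls.

## Working session

There is one attempt and no reset: what is moved stays moved. The work goes in short steps, Python scripts to look and compute and a tool call to move; the robot and the scene stay as the last step left them, time stands still between calls to the robot, and variables do not carry over. Pictures are saved under pics/ and viewed, about 8 in all and at most 12, crops included, and the job is handed in when it is done.

Besides the shell and the picture viewer there is one more tool, called after ">>>" as name(argument=value, ...) on one line, values as JSON. jog_arm: Moves the arm, as the interface text tells. Its arguments: {"type":"object","properties":{"moves":{"type":"array"},"grip_force":{"type":"number"}},"required":["moves"]}

```bash
mkdir -p pics
cat > h.py <<'E'
from rig import bot, imaging
import numpy as np, cv2
def grab(n):
    return imaging.grab_frame(n)
def world(f,u,v,z=None):
    K=f["camera_matrix"]; d=f["z_map"][int(v),int(u)] if z is None else z
    p=np.array([(u-K[0,2])/K[0,0]*d, -(v-K[1,2])/K[1,1]*d, -d])
    return f["rotation"]@p+f["origin"]
def cloud(f):
    K=f["camera_matrix"]; d=f["z_map"]; v,u=np.mgrid[:400,:640]
    p=np.stack([(u-K[0,2])/K[0,0]*d,-(v-K[1,2])/K[1,1]*d,-d],-1)
    return p@np.array(f["rotation"]).T+f["origin"]
def save(f,name): cv2.imwrite("pics/"+name,f["frame"][...,::-1])
E
python3 - <<'E'
from h import *
for n in("scene","top"):
    f=grab(n); save(f,n+"0.png"); np.savez(n+"0.npz",**f); print(n,f["origin"],f["camera_matrix"].tolist())
print(bot.get_state(),bot.tip_extent)
E
```

```text
scene [1.15254199 0.44808009 0.88407519] [[484.73174788874104, 0.0, 321.09952224182706], [0.0, 484.73174788874104, 206.67628118991342], [0.0, 0.0, 1.0]]
top [0.43289739 0.05093667 0.87522667] [[369.9619436831441, 0.0, 318.2656914848643], [0.0, 369.9619436831441, 190.43968617377521], [0.0, 0.0, 1.0]]
{'t': 0.1, 'joints': array([-70.39261132,  19.06609025,  -3.70681455,  83.70079332,
         1.23538378,  77.34378783,  -5.0718279 ]), 'joint_vel': array([ 0.01352281, -0.08809605,  0.04055375, -0.14678961, -0.01168095,
       -0.04982981,  0.00786289]), 'tau': array([ 1.45327642e-03, -6.24546289e+01,  2.45804654e-02, -3.90714455e+01,
       -6.13243296e-02,  3.66799941e-02,  8.91779791e-05]), 'eef_pos': array([0.22286441, 0.58357633, 0.24686146]), 'eef_rot': array([-179.03503791,   89.92904879, -109.93805987]), 'contact_force': array([ 0.24075196,  1.05221999, -0.01915531]), 'moment': array([-0.01198668, -0.01973495,  0.01626505]), 'opening': 0.08714984712778906} 0.025
```

View pics/scene0.png

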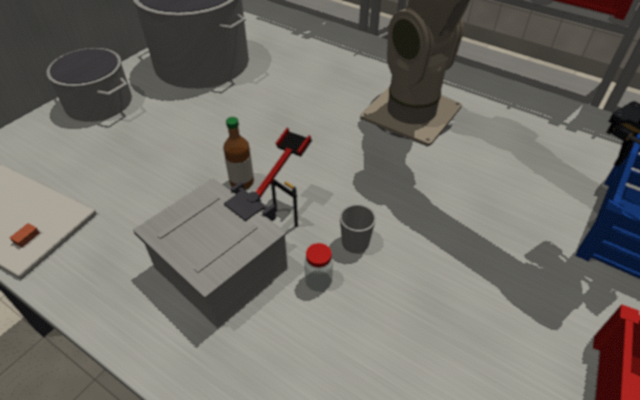

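View pics/top0.png

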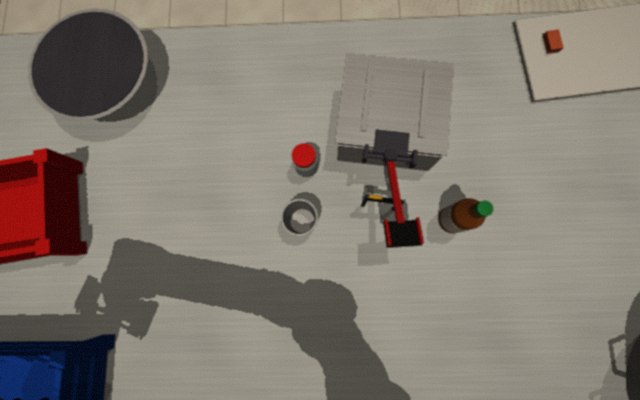

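The top view shows the bin at about (395,110), the pad at (403,232), the finger at (377,198), the bottle at (465,213), the cup at (300,215) and the jar at (304,156). I'll enlarge it and fit the lid and pad.

Run:
```python
from h import *
f=dict(np.load("top0.npz")); P=cloud(f); I=f["frame"].astype(int)
c=f["frame"][130:260,330:500]; cv2.imwrite("pics/c1.png",cv2.resize(c,None,fx=4.6,fy=4.6,interpolation=cv2.INTER_CUBIC)[...,::-1])
# lid plane: bin top pts
for n in ("top0","scene0"):
    f=dict(np.load(n+".npz")); P=cloud(f); I=f["frame"].astype(int); r,g,b=I[...,0],I[...,1],I[...,2]
    roi=(P[...,0]>.3)&(P[...,0]<.95)&(P[...,1]>-.35)&(P[...,1]<.25)
    m=roi&(P[...,2]>.12)&(P[...,2]<.16)&(abs(r-b)<25)&(r>70)
    q=P[m][:,:2].astype(np.float32); k=max(cv2.connectedComponentsWithStats(m.astype(np.uint8))[2][1:,4])
    n_,lab,st,_=cv2.connectedComponentsWithStats(m.astype(np.uint8)); i=1+st[1:,4].argmax(); q=P[lab==i]
    print(n,"lid",cv2.minAreaRect(q[:,:2].astype(np.float32)),q[:,2].mean(), cv2.boxPoints(cv2.minAreaRect(q[:,:2].astype(np.float32))).round(3).tolist())
    m=roi&(r>110)&(g<40)&(P[...,2]>.13)&(P[...,2]<.25); q=P[m]; print("red",len(q),q.min(0),q.max(0))
    m=roi&(r>150)&(g>100)&(b<90); q=P[m]; print("yel",len(q),q.mean(0) if len(q) else 0,q.min(0),q.max(0))
f=dict(np.load("top0.npz"))
for nm,u,v in [("pad",403,234),("bottlecap",485,209),("jarcap",304,155),("cuprim",300,204),("shank",396,190),("plate",392,141)]: print(nm,world(f,u,v).round(4))
```

```text
Traceback (most recent call last):
  File "h.py", line 12, in cloud
    return p@np.array(f["rotation"]).T+f["origin"]
           ~~~~~~~~~~~~~~~~~~~~~~~~~~~^~~~~~~~~~~~
ValueError: operands could not be broadcast together with shapes (400,640) (3,)
```

```bash
cat >> h.py <<'E'
from scipy.spatial.transform import Rotation as Ro
def _R(f):
    r=np.array(f["rotation"],float)
    return r if r.shape==(3,3) else Ro.from_euler("xyz",r,degrees=True).as_matrix()
E
sed -i 's/f\["rotation"\]@p/_R(f)@p/; s/np.array(f\["rotation"\]).T/_R(f).T/' h.py
python3 - <<'E'
from h import *
f=dict(np.load("top0.npz")); print(f["rotation"]); P=cloud(f); I=f["frame"].astype(int)
c=f["frame"][130:260,330:500]; cv2.imwrite("pics/c1.png",cv2.resize(c,None,fx=4.6,fy=4.6,interpolation=cv2.INTER_CUBIC)[...,::-1])
for n in ("top0","scene0"):
    f=dict(np.load(n+".npz")); P=cloud(f); I=f["frame"].astype(int); r,g,b=I[...,0],I[...,1],I[...,2]
    roi=(P[...,0]>.3)&(P[...,0]<.95)&(P[...,1]>-.35)&(P[...,1]<.25)
    m=roi&(P[...,2]>.12)&(P[...,2]<.16)&(abs(r-b)<25)&(r>70)
    n_,lab,st,_=cv2.connectedComponentsWithStats(m.astype(np.uint8)); i=1+st[1:,4].argmax(); q=P[lab==i]
    a=cv2.minAreaRect(q[:,:2].astype(np.float32)); print(n,"lid",a,q[:,2].mean(), cv2.boxPoints(a).round(3).tolist())
    m=roi&(r>110)&(g<40)&(P[...,2]>.13)&(P[...,2]<.25); q=P[m]; print("red",len(q),q.min(0),q.max(0))
    m=roi&(r>130)&(g>90)&(b<80)&(P[...,2]<.2); q=P[m]; print("yel",len(q),q[:,:].round(3).tolist()[:12])
f=dict(np.load("top0.npz"))
for nm,u,v in [("pad",403,234),("bottlecap",485,209),("jarcap",304,155),("cuprim",300,204),("shank",396,190),("plate",392,141)]: print(nm,world(f,u,v).round(4))
E
```

```text
[ 10.53739072   2.32396366 -90.98961203]
top0 lid ((0.7538476586341858, -0.08706599473953247), (0.23273195326328278, 0.21563497185707092), 81.55075073242188) 0.13385907491191282 [[0.6299999952316284, -0.1860000044107437], [0.8429999947547913, -0.21799999475479126], [0.878000020980835, 0.012000000104308128], [0.6639999747276306, 0.04399999976158142]]
red 421 [ 0.45831556 -0.11084899  0.13687085] [ 0.62623058 -0.04630631  0.19601595]
yel 38 [[0.56, -0.026, 0.133], [0.56, -0.028, 0.129], [0.56, -0.03, 0.131], [0.56, -0.032, 0.129], [0.56, -0.034, 0.131], [0.56, -0.036, 0.131], [0.56, -0.039, 0.13], [0.56, -0.041, 0.129], [0.558, -0.026, 0.13], [0.558, -0.028, 0.131], [0.558, -0.03, 0.132], [0.558, -0.032, 0.131]]
scene0 lid ((0.7559852004051208, -0.08641213178634644), (0.23612795770168304, 0.21356099843978882), 81.81201171875) 0.13407139270626459 [[0.6330000162124634, -0.18799999356269836], [0.8450000286102295, -0.21799999475479126], [0.878000020980835, 0.014999999664723873], [0.6669999957084656, 0.04600000008940697]]
red 207 [ 0.4661208  -0.1091591   0.13815194] [ 0.63012892 -0.04688271  0.19430424]
yel 12 [[0.56, -0.047, 0.131], [0.557, -0.046, 0.13], [0.561, -0.043, 0.131], [0.56, -0.041, 0.131], [0.558, -0.04, 0.13], [0.56, -0.038, 0.13], [0.56, -0.036, 0.131], [0.562, -0.034, 0.131], [0.559, -0.034, 0.128], [0.559, -0.031, 0.13], [0.56, -0.03, 0.128], [0.561, -0.026, 0.131]]
pad [ 0.4769 -0.0796  0.1766]
bottlecap [ 0.5177 -0.2254  0.1984]
jarcap [0.6562 0.1094 0.1026]
cuprim [0.5559 0.123  0.0567]
shank [ 0.565  -0.0754  0.1527]
plate [ 0.6709 -0.0757  0.1371]
```

View pics/c1.png

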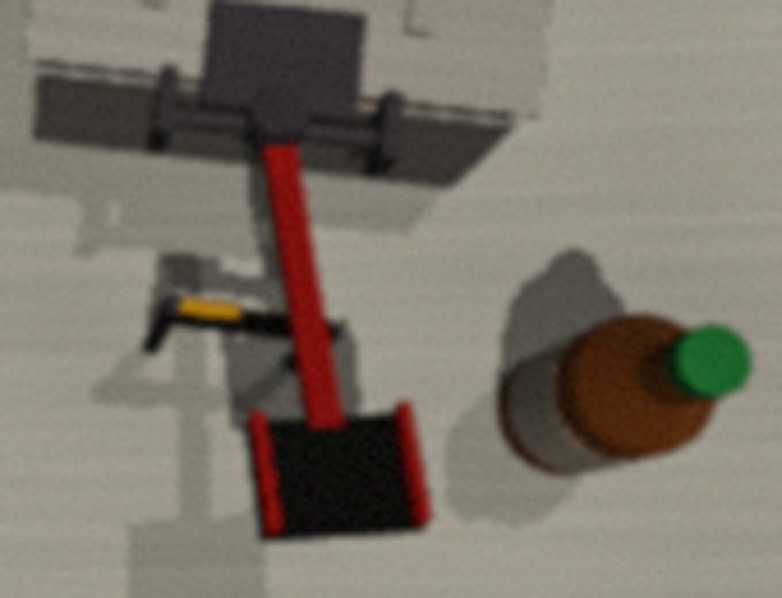

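The measured geometry agrees with the text: bin yaw is about -8.3°, the axle is at (0.641, -0.070), the handle swing is about -0.2, and the finger's top at 0.130 puts the bar's top near 0.109. I'm moving to above the pad with the fingers closed.

>>> jog_arm(moves=[0.16,-0.18,0,-0.018,255,0.32,-0.36,0,-0.036,255,0.48,-0.54,0,-0.054,255,0.64,-0.72,0,-0.072,255,0.8,-0.9,0,-0.09,255], grip_force=10)

```text
t: 0.52
eef_pos: [0.3196, 0.4746, 0.2472]
eef_rot: [-177.3, 90.0, -124.6]
contact_force: [0.4, 0.7, -0.3]
opening: 0.0617
```

>>> jog_arm(moves=[0.16,-0.18,0,-0.018,255,0.32,-0.36,0,-0.036,255,0.48,-0.54,0,-0.054,255,0.64,-0.72,0,-0.072,255,0.8,-0.9,0,-0.09,255])

```text
t: 0.93
eef_pos: [0.4156, 0.3666, 0.2473]
eef_rot: [178.1, 90.0, -145.4]
contact_force: [0.7, -0.4, -0.7]
opening: 0.0281
```

>>> jog_arm(moves=[0.1,-0.18,0,-0.018,255,0.2,-0.36,0,-0.036,255,0.3,-0.54,0,-0.054,255,0.4,-0.72,0,-0.072,255,0.5,-0.9,0,-0.09,255])

```text
t: 1.35
eef_pos: [0.4757, 0.258, 0.2476]
eef_rot: [66.3, 90.0, 86.5]
contact_force: [-0.1, 0.2, -0.9]
opening: 0.0015
```

>>> jog_arm(moves=[0,-0.18,0,-0.018,255,0,-0.36,0,-0.036,255,0,-0.54,0,-0.054,255,0,-0.72,0,-0.072,255,0,-0.9,0,-0.09,255])

```text
t: 1.77
eef_pos: [0.4747, 0.1499, 0.2477]
eef_rot: [64.3, 90.0, 68.3]
contact_force: [0.3, -0.3, -0.2]
opening: 0.0006
```

>>> jog_arm(moves=[0,-0.18,0,-0.015,255,0,-0.36,0,-0.03,255,0,-0.54,0,-0.045,255,0,-0.72,0,-0.06,255,0,-0.9,0,-0.073,255])

```text
t: 2.18
eef_pos: [0.4749, 0.0418, 0.2476]
eef_rot: [28.9, 90.0, 19.8]
contact_force: [0.5, -0.2, 0.3]
opening: 0.0006
```

>>> jog_arm(moves=[0,-0.18,0,0,255,0,-0.36,0,0,255,0,-0.54,0,0,255,0,-0.75,0,0,255,0,-0.95,0,0,255])

```text
t: 2.6
eef_pos: [0.4746, -0.0724, 0.2476]
eef_rot: [9.8, 90.0, 0.8]
contact_force: [0.3, -1.0, -0.0]
opening: 0.0005
```

Run:
```python
from h import *
f=grab("wrist"); w=f["frame"]; g=grab("scene"); s=cv2.resize(g["frame"][90:270,180:400],(640,524),interpolation=cv2.INTER_CUBIC)
cv2.imwrite("pics/w1.png",cv2.resize(np.hstack([cv2.resize(w,(640,400)),cv2.resize(s,(489,400))]),(800,283),interpolation=cv2.INTER_AREA)[...,::-1])
g=grab("top"); save(g,"t1.png"); P=cloud(f); I=f["frame"].astype(int)
m=(I[...,0]>110)&(I[...,1]<40)&(P[...,2]>.13)&(P[...,2]<.25); q=P[m]; print(q.min(0),q.max(0))
print(bot.get_state()["joints"])
```

```text
[ 0.48582143 -0.08269838  0.13795042] [ 0.62629433 -0.04796412  0.18900929]
[-29.75257509  -0.88444854  33.12176645 106.36821669   0.50955763
  74.35787253  -5.9186296 ]
```

View pics/w1.png

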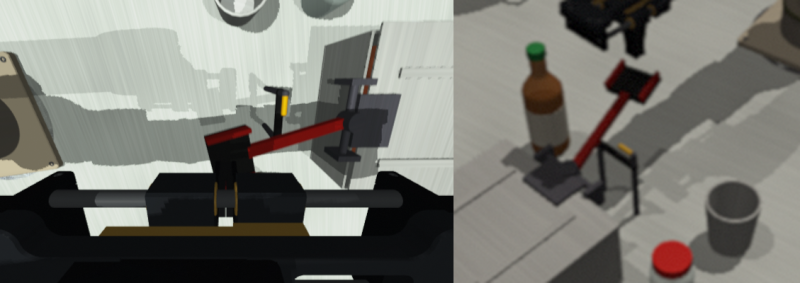

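The wrist view shows the closed fingers above the pad, with the left cheek about 10 mm clear. Lowering to just above contact, then pressing.

>>> jog_arm(moves=[0,0,-0.06,0,255,0,0,-0.12,0,255,0,0,-0.18,0,255,0,0,-0.24,0,255,0,0,-0.28,0,255])

```text
t: 3.17
eef_pos: [0.4745, -0.0696, 0.2126]
eef_rot: [-161.2, 89.9, -170.0]
contact_force: [0.3, -0.4, -0.9]
opening: 0.0007
```

>>> jog_arm(moves=[0,0,-0.015,0,255,0,0,-0.03,0,255,0,0,-0.045,0,255,0,0,-0.06,0,255,0,0,-0.075,0,255])

```text
t: 3.58
eef_pos: [0.4751, -0.0701, 0.205]
eef_rot: [18.2, 90.0, 9.4]
contact_force: [0.5, -0.3, -0.4]
opening: 0.0004
```

>>> jog_arm(moves=[0,0,-0.015,0,255,0,0,-0.03,0,255,0,0,-0.045,0,255,0,0,-0.06,0,255,0,0,-0.075,0,255])

```text
t: 4.0
eef_pos: [0.475, -0.0701, 0.1959]
eef_rot: [36.7, 90.0, 27.9]
contact_force: [-1.2, 0.1, 3.8]
opening: 0.0004
```

>>> jog_arm(moves=[-0.004,0,-0.015,0,255,-0.008,0,-0.03,0,255,-0.012,0,-0.045,0,255,-0.015,0,-0.06,0,255,-0.018,0,-0.075,0,255])

```text
t: 4.42
eef_pos: [0.473, -0.0701, 0.1869]
eef_rot: [10.0, 90.0, 1.1]
contact_force: [0.3, -0.7, 2.4]
opening: 0.0005
```

>>> jog_arm(moves=[-0.003,0,-0.015,0,255,-0.005,0,-0.03,0,255,-0.007,0,-0.045,0,255,-0.009,0,-0.06,0,255,-0.01,0,-0.075,0,255])

```text
t: 4.83
eef_pos: [0.4716, -0.0701, 0.1778]
eef_rot: [18.3, 90.0, 9.4]
contact_force: [0.8, -0.8, 4.2]
opening: 0.0008
```

>>> jog_arm(moves=[0,0,-0.015,0,255,0,0,-0.03,0,255,0,0,-0.045,0,255,0,0,-0.06,0,255,0,0,-0.075,0,255])

```text
t: 5.25
eef_pos: [0.4711, -0.0701, 0.1686]
eef_rot: [-173.9, 89.9, 177.3]
contact_force: [-2.3, 0.7, 3.4]
opening: 0.0003
```

>>> jog_arm(moves=[0,0,-0.013,0,255,0,0,-0.026,0,255,0,0,-0.039,0,255,0,0,-0.052,0,255,0,0,-0.065,0,255])

```text
t: 5.67
eef_pos: [0.4715, -0.0701, 0.161]
eef_rot: [179.2, 90.0, 170.4]
contact_force: [-2.2, 0.5, 3.3]
opening: 0.0009
```

>>> jog_arm(moves=[0,0,-0.008,0,255,0,0,-0.016,0,255,0,0,-0.024,0,255,0,0,-0.032,0,255,0,0,-0.04,0,255])

```text
t: 6.08
eef_pos: [0.4716, -0.0701, 0.1563]
eef_rot: [15.2, 90.0, 6.4]
contact_force: [-3.7, 0.3, 4.6]
opening: 0.0002
```

>>> jog_arm(moves=[0,0,-0.008,0,255,0,0,-0.016,0,255,0,0,-0.024,0,255,0,0,-0.032,0,255,0,0,-0.04,0,255])

```text
t: 6.5
eef_pos: [0.4717, -0.0701, 0.1515]
eef_rot: [1.3, 90.0, -7.5]
contact_force: [-2.3, 0.1, 4.7]
opening: 0.0005
```

>>> jog_arm(moves=[0,0,-0.008,0,255,0,0,-0.016,0,255,0,0,-0.024,0,255,0,0,-0.032,0,255,0,0,-0.04,0,255])

```text
t: 6.92
eef_pos: [0.4718, -0.0701, 0.1468]
eef_rot: [2.0, 90.0, -6.8]
contact_force: [-1.2, 0.4, 4.1]
opening: 0.0003
```

>>> jog_arm(moves=[0,0,-0.008,0,255,0,0,-0.016,0,255,0,0,-0.024,0,255,0,0,-0.032,0,255,0,0,-0.04,0,255])

```text
t: 7.33
eef_pos: [0.472, -0.0701, 0.1421]
eef_rot: [7.6, 89.9, -1.2]
contact_force: [0.3, 0.2, 4.2]
opening: 0.0003
```

Tip is at 0.117. Continuing at about 10 mm/s, one call at a time.

>>> jog_arm(moves=[0,0,-0.007,0,255,0,0,-0.014,0,255,0,0,-0.021,0,255,0,0,-0.028,0,255,0,0,-0.035,0,255])

```text
t: 7.75
eef_pos: [0.472, -0.0701, 0.1379]
eef_rot: [8.8, 89.9, -0.0]
contact_force: [2.5, 0.6, 5.3]
opening: 0.0003
```

>>> jog_arm(moves=[0,0,-0.007,0,255,0,0,-0.014,0,255,0,0,-0.021,0,255])

```text
t: 8.0
eef_pos: [0.4717, -0.0701, 0.1352]
eef_rot: [15.3, 90.0, 6.4]
contact_force: [2.8, 0.9, 5.2]
opening: -0.0001
```

>>> jog_arm(moves=[0,0,-0.007,0,255,0,0,-0.014,0,255,0,0,-0.021,0,255])

```text
t: 8.25
eef_pos: [0.4716, -0.0701, 0.1327]
eef_rot: [13.7, 90.0, 4.9]
contact_force: [3.7, -0.4, 5.0]
opening: 0.0009
```

>>> jog_arm(moves=[0,0,-0.007,0,255,0,0,-0.014,0,255])

```text
t: 8.42
eef_pos: [0.4716, -0.0701, 0.131]
eef_rot: [20.1, 90.0, 11.3]
contact_force: [2.9, -0.9, 5.3]
opening: 0.0005
```

>>> jog_arm(moves=[0,0,-0.007,0,255,0,0,-0.014,0,255])

```text
t: 8.58
eef_pos: [0.4716, -0.0701, 0.1293]
eef_rot: [12.1, 90.0, 3.2]
contact_force: [3.5, -0.0, 5.2]
opening: 0.0004
```

>>> jog_arm(moves=[0,0,-0.007,0,255,0,0,-0.014,0,255])

```text
t: 8.75
eef_pos: [0.4718, -0.0701, 0.1282]
eef_rot: [38.3, 90.0, 29.5]
contact_force: [-1.6, -0.2, 18.0]
opening: 0.0004
```

Steep rise to 18 N: the shank is on the bar. Easing to roughly 10 N.

>>> jog_arm(moves=[0,0,0.004,0,255])

```text
t: 8.83
eef_pos: [0.4718, -0.0701, 0.1286]
eef_rot: [53.2, 90.0, 44.4]
contact_force: [1.4, 0.6, 9.4]
opening: 0.0007
```

>>> jog_arm(moves=[0,0.02,0,0,255,0,0.04,0,0,255,0.001,0.06,0,0,255,0.002,0.08,0,0,255,0.003,0.1,0,0,255])

```text
t: 9.25
eef_pos: [0.4718, -0.0588, 0.1284]
eef_rot: [-95.0, 90.0, -103.9]
contact_force: [1.0, -3.3, 8.2]
opening: 0.0002
```

>>> jog_arm(moves=[0.003,0.02,0,0,255,0.005,0.04,0,0,255,0.007,0.06,0,0,255,0.009,0.08,0,0,255,0.012,0.1,0,0,255])

```text
t: 9.67
eef_pos: [0.4729, -0.0469, 0.1282]
eef_rot: [-136.0, 89.9, -144.9]
contact_force: [-0.2, -3.3, 9.6]
opening: 0.0005
```

Run:
```python
from h import *
f=grab("wrist"); g=grab("scene"); s=cv2.resize(g["frame"][110:230,220:330],(440,480),interpolation=cv2.INTER_CUBIC)
cv2.imwrite("pics/w2.png",cv2.resize(np.hstack([cv2.resize(f["frame"],(768,480)),s]),(800,318),interpolation=cv2.INTER_AREA)[...,::-1])
P=cloud(f); I=f["frame"].astype(int)
m=(I[...,0]>110)&(I[...,1]<40)&(P[...,2]>.06)&(P[...,2]<.25); q=P[m]
for x in(.50,.53,.56,.60): k=abs(q[:,0]-x)<.005; print(x,q[k].mean(0) if k.any() else 0)
print(bot.get_state()["contact_force"])
```

```text
0.5 [ 0.49773896 -0.0265954   0.11859461]
0.53 0
0.56 [ 0.56002715 -0.06250877  0.12030376]
0.6 0
[-1.68893416 -1.10758113  9.08939674]
```

View pics/w2.png

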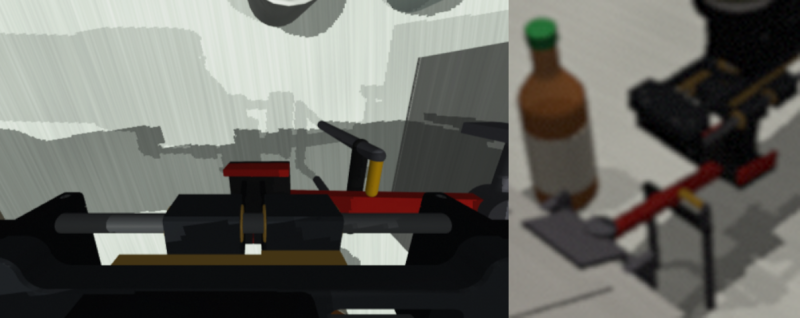

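The handle follows the tool by friction: swing is about -0.05 with the shank just short of the finger's tip, and the bar contact held at about 9 N. Continuing along the arc.

>>> jog_arm(moves=[0.004,0.02,0,0,255,0.008,0.04,0,0,255,0.012,0.06,0,0,255,0.016,0.08,0,0,255,0.02,0.1,0,0,255])

```text
t: 10.18
eef_pos: [0.4749, -0.0352, 0.1281]
eef_rot: [-143.9, 89.9, -152.8]
contact_force: [-1.9, -4.5, 10.9]
opening: 0.0003
```

>>> jog_arm(moves=[0.005,0.02,0,0,255,0.01,0.04,0,0,255,0.015,0.06,0,0,255,0.02,0.08,0,0,255,0.025,0.1,0,0,255])

```text
t: 10.6
eef_pos: [0.4779, -0.0234, 0.1282]
eef_rot: [-141.8, 89.9, -150.7]
contact_force: [-3.3, -4.3, 12.6]
opening: 0.0005
```

>>> jog_arm(moves=[0.006,0.02,0.001,0,255,0.012,0.04,0.002,0,255,0.018,0.06,0.002,0,255,0.024,0.08,0.002,0,255,0.03,0.1,0.002,0,255])

```text
t: 11.02
eef_pos: [0.4817, -0.0116, 0.1285]
eef_rot: [-133.6, 89.9, -142.5]
contact_force: [-3.7, -5.1, 14.5]
opening: 0.0003
```

Run:
```python
from h import *
f=grab("wrist"); g=grab("scene"); s=cv2.resize(g["frame"][110:230,220:330],(440,480),interpolation=cv2.INTER_CUBIC)
cv2.imwrite("pics/w3.png",cv2.resize(np.hstack([cv2.resize(f["frame"],(768,480)),s]),(800,318),interpolation=cv2.INTER_AREA)[...,::-1])
for f in(f,g):
    P=cloud(f); I=f["frame"].astype(int)
    m=(I[...,0]>110)&(I[...,1]<40)&(P[...,2]>.06)&(P[...,2]<.25)&(P[...,1]<.06); q=P[m]
    for x in(.50,.53,.56,.58,.60): k=abs(q[:,0]-x)<.005; print(x,q[k].mean(0) if k.any() else 0)
print(bot.get_state()["contact_force"],bot.get_state()["eef_pos"])
```

```text
0.5 0
0.53 0
0.56 [ 0.56465591 -0.05404824  0.12046895]
0.58 0
0.6 0
0.5 0
0.53 0
0.56 0
0.58 0
0.6 0
[-2.75020183 -2.56982865 12.49388081] [ 0.4819028  -0.01085898  0.12864147]
```

View pics/w3.png

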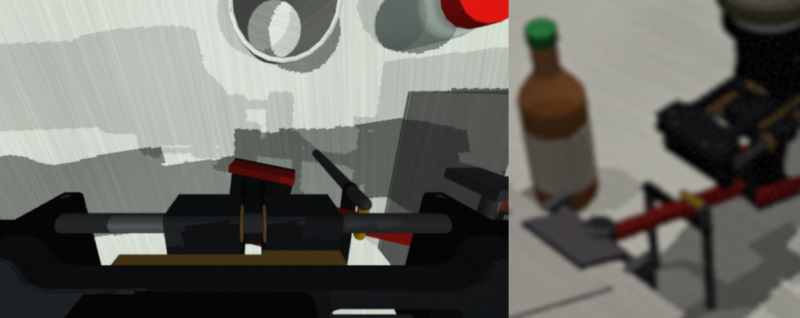

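>>> jog_arm(moves=[0.006,0.017,0.003,0,255,0.012,0.034,0.004,0,255,0.018,0.05,0.005,0,255,0.024,0.065,0.005,0,255])

```text
t: 11.45
eef_pos: [0.4846, -0.0035, 0.1291]
eef_rot: [-134.0, 89.9, -143.0]
contact_force: [-2.7, -4.7, 11.3]
opening: 0.0004
```

Run:
```python
from h import *
A=np.array([.641,-.070]); bx=np.array([.9895,-.144]); by=np.array([.144,.9895])
for n in("wrist","scene","top"):
    f=grab(n); P=cloud(f); I=f["frame"].astype(int)
    m=(I[...,0]>60)&(I[...,1]<.35*I[...,0])&(I[...,2]<.4*I[...,0])&(P[...,2]>.06)&(P[...,2]<.25); q=P[m]
    L=np.c_[(q[:,:2]-A)@bx,(q[:,:2]-A)@by,q[:,2]]; L=L[(abs(L[:,1])<.09)&(L[:,0]<0)&(L[:,0]>-.22)]
    for x in np.arange(-.19,-.02,.02):
        k=abs(L[:,0]-x)<.01
        if k.any(): print(n,x.round(2),k.sum(),L[k].min(0).round(4),L[k].max(0).round(4))
print(bot.get_state()["contact_force"],bot.get_state()["eef_pos"])
```

```text
wrist -0.19 36 [-0.1823  0.0596  0.0998] [-0.1801  0.0708  0.1128]
wrist -0.17 463 [-1.798e-01 -1.000e-04  1.013e-01] [-0.16    0.0707  0.117 ]
wrist -0.15 556 [-0.16    0.0003  0.1044] [-0.14    0.0666  0.1209]
wrist -0.13 162 [-0.14    0.0499  0.1075] [-0.1332  0.0625  0.1225]
wrist -0.09 25 [-0.094   0.0043  0.1081] [-0.0866  0.0136  0.1193]
wrist -0.07 471 [-0.0798  0.0047  0.1199] [-0.06    0.0182  0.1258]
wrist -0.05 535 [-0.06    0.0018  0.1228] [-0.0449  0.0185  0.128 ]
scene -0.17 2 [-0.166   0.0659  0.1142] [-0.166   0.069   0.1163]
scene -0.15 13 [-0.1599  0.0571  0.112 ] [-0.14    0.0662  0.123 ]
scene -0.13 12 [-0.1396  0.0316  0.1076] [-0.1326  0.0627  0.1222]
scene -0.11 15 [-0.1189  0.0229  0.1127] [-0.1011  0.0307  0.1179]
scene -0.09 5 [-0.1     0.0157  0.1173] [-0.0818  0.0233  0.1198]
scene -0.07 39 [-0.0799  0.0093  0.1183] [-0.0614  0.0255  0.1268]
scene -0.05 37 [-0.0598  0.0048  0.1229] [-0.0402  0.0199  0.1299]
scene -0.03 31 [-0.0387  0.0028  0.127 ] [-0.0208  0.0154  0.1326]
top -0.03 35 [-0.0332  0.0009  0.1268] [-0.0203  0.0125  0.1352]
[-1.37997854 -2.31997425 11.68280939] [ 0.48476855 -0.00312833  0.12910644]
```

Swing is about +0.2 and the shank is well under the finger. Easing off slowly.

>>> jog_arm(moves=[0,0,0.007,0,255,0,0,0.014,0,255,0,0,0.021,0,255,0,0,0.028,0,255,0,0,0.035,0,255])

```text
t: 12.02
eef_pos: [0.4846, -0.0023, 0.1329]
eef_rot: [-168.8, 89.9, -177.6]
contact_force: [-1.0, 0.4, 3.7]
opening: 0.0005
```

>>> jog_arm(moves=[0,0,0.007,0,255,0,0,0.014,0,255,0,0,0.021,0,255,0,0,0.028,0,255,0,0,0.035,0,255])

```text
t: 12.43
eef_pos: [0.4853, -0.0023, 0.1373]
eef_rot: [-48.0, 90.0, -56.8]
contact_force: [-0.0, -0.1, 0.5]
opening: 0.0005
```

Force is zero after about 8 mm of rise, so the handle is held by the finger. Lifting straight away and checking.

>>> jog_arm(moves=[0,0,0.04,0,255,0,0,0.1,0,255,0,0,0.2,0,255,0,0,0.35,0,255,0,0,0.5,0,255])

```text
t: 12.85
eef_pos: [0.4852, -0.0025, 0.1985]
eef_rot: [-85.4, 90.0, -94.2]
contact_force: [0.7, -0.9, 0.2]
opening: 0.0005
```

>>> jog_arm(moves=[-0.1,0,0.2,0,255,-0.2,0,0.4,0,255,-0.3,0,0.6,0,255,-0.4,0,0.7,0,255,-0.4,0,0.7,0,255])

```text
t: 13.27
eef_pos: [0.4373, -0.0025, 0.2848]
eef_rot: [33.4, 89.7, 24.5]
contact_force: [0.4, 0.8, -0.0]
opening: 0.0004
```

Run:
```python
from h import *
g=grab("scene"); t=grab("top"); s=cv2.resize(g["frame"][80:300,120:400],(560,440),interpolation=cv2.INTER_CUBIC)
t0=dict(np.load("top0.npz")); c=lambda x:cv2.resize(x["frame"][40:260,270:510],(240,220))
cv2.imwrite("pics/e1.png",np.hstack([s,np.vstack([c(t0),c(t)])])[...,::-1])
A=np.array([.641,-.070]); bx=np.array([.9895,-.144]); by=np.array([.144,.9895])
f=g;P=cloud(f); I=f["frame"].astype(int)
m=(I[...,0]>60)&(I[...,1]<.35*I[...,0])&(I[...,2]<.4*I[...,0])&(P[...,2]>.06)&(P[...,2]<.25); q=P[m]
L=np.c_[(q[:,:2]-A)@bx,(q[:,:2]-A)@by,q[:,2]]; L=L[(abs(L[:,1])<.09)&(L[:,0]<0)&(L[:,0]>-.22)]
for x in np.arange(-.17,-.02,.02):
    k=abs(L[:,0]-x)<.01
    if k.any(): print(x.round(2),k.sum(),L[k].min(0).round(4),L[k].max(0).round(4))
print(bot.get_state())
```

```text
-0.17 19 [-0.1771  0.007   0.1175] [-0.1602  0.0713  0.1244]
-0.15 28 [-0.1594  0.0034  0.1117] [-0.1404  0.0685  0.127 ]
-0.13 36 [-0.1394  0.0237  0.1141] [-0.1201  0.0644  0.1274]
-0.11 29 [-0.1193  0.0207  0.1162] [-0.1004  0.0352  0.1223]
-0.09 5 [-0.0993  0.0204  0.121 ] [-0.0963  0.0273  0.1227]
-0.07 41 [-0.0799  0.0089  0.1225] [-0.0602  0.0252  0.1278]
-0.05 34 [-0.0598  0.0039  0.1245] [-0.0405  0.0212  0.1321]
-0.03 29 [-0.0398  0.0029  0.1283] [-0.0207  0.0157  0.1345]
{'t': 13.3667, 'joints': array([-35.80849589,  -8.60018204,  27.51768416, 108.40861218,
         3.99615072,  79.14415969, -18.13005797]), 'joint_vel': array([ 0.08684072,  2.04101401,  0.21050599,  0.85432251, -0.28283966,
       -0.61455871,  0.25179547]), 'tau': array([ 1.29875899e-01, -2.56098729e+01, -3.02924797e+00, -4.01273882e+01,
        3.47385707e-02,  2.75033349e-01, -1.14329718e-01]), 'eef_pos': array([ 0.43759142, -0.00227915,  0.2819094 ]), 'eef_rot': array([35.72180752, 89.88176851, 26.89324638]), 'contact_force': array([ 0.43871154,  1.23798283, -0.90044492]), 'moment': array([-0.11331151,  0.03657382, -0.01363425]), 'opening': 0.0004020721050163463}
```

View pics/e1.png

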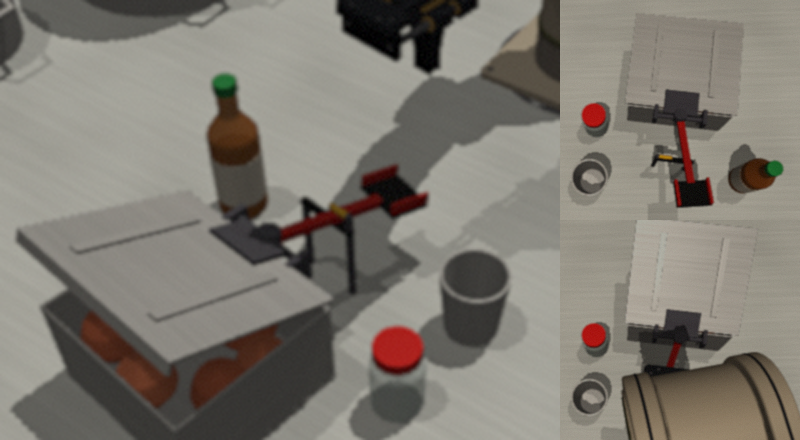

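The lid stands open with the onions visible. The shank crosses under the yellow finger at about (338,212), and the robot is clear. The bottle, jar and cup look unmoved. Handing in.

```bash
python3 -c "
from rig import bot
print(bot.job_done())"
```

```text
the job is handed in; nothing more can be done
None
```

The onion bin's lid is propped open, with the red handle hooked under the yellow finger. I handed the job in at about 13 s.

- **Press:** I pressed the pad down with closed fingers until the force jumped from 5 N to 18 N on the black bar, with the fingertips at a height of about 0.103 m. I then eased back to about 9 N. The 18 N is the highest reading I saw, under the 25 N limit, but it is more than a gentle press needed.
- **Swing:** I swung the handle left from about -0.2 to about +0.2 rad under 8–15 N. That is well past the +0.10 needed.
- **Release:** I eased off at 10 mm/s, and the force fell to zero after about 8 mm of rise.

**Last checks:** The scene picture shows the lid standing open, the shank under the finger and the gripper clear of everything. The bottle, jar and cup look unmoved there. In the final top view the arm hid the bottle and the handle's end, so that view confirmed only the jar and cup. No check disagreed.

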